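# Sort capped lens barrels into their trays

## Robot

A 7-joint arm with a two-finger parallel gripper is mounted at the origin on the work surface. World frame = base frame: x ahead of the robot, y to its left, z up, the work surface at z = 0. Lengths are in m, angles in rad, forces in N, time in s.
With the tool pointing down it reaches from about 0.4 to 0.85 m from the base axis. Payload 4.5 kg.
Tool frame: the origin (TCP) lies at the very end of the fingers, on their centre line; the grasp point (between the pads) lies 19 mm behind it; z points along the fingers, x is the direction in which the jaws open and shut, and the axes are right-handed (so a half turn about z gives the same grasp; the last joint's range is limited). The gripper opens to 88 mm and grips with 3 to 60 N. Pads are 18 mm wide; open, the fingers measure 123 mm over their backs; the gripper's body (75 mm by 187 mm) begins 45 mm behind the grasp point.
Start: joints at [-1.277, 0.689, -0.195, 1.565, 0.157, 0.902, -0.215], TCP at [0.161, 0.604, 0.239] pointing down, gripper open.
Joint ranges: [-3.01, 3.01], [-0.46, 2.08], [-1.47, 1.51], [0.13, 2.56], [-1, 4.14], [0.04, 2.09], [-2.66, 2.66]. Speed limits (rad/s): [2.57, 2.57, 3.14, 3.14, 3.14, 3.14, 3.14].

## Interface

Orientations are given as a unit quaternion [x, y, z, w].
In Python, from cell import * gives the robot as it stands. The module is installed in compiled form; this text tells all that it offers.
- The arm moves only by the shell command python3 -m pendant 'ROWS' [FORCE]. ROWS is JSON, one flat list of numbers, 5 for each row, row after row: the closure, from 0 (fully open) to 1 (shut), then the shift along the world's x, y, z in m, then the turn about the world's z in rad. In form: [grip, x, y, z, turn, grip, x, y, z, turn, ...]. A call has 1 to 8 rows; each row is the pose to reach, as a shift and turn from the pose commanded when the call began; what a row does not reach only later rows make up. A row lasts 1/10 s, in which the tool goes at most 50 mm and 8.59 degrees, less where a joint would pass 70% of its speed; a pose out of reach is approached as far as the arm can. A call with a gripper value outside its range is refused whole. The fingers move at their own pace and stop on an object; FORCE is the grip in N (left out, the last holds). Time passes only in rows, so rows that repeat a pose let the fingers close. It gives the time, the measured TCP pose, the force and the opening at its end, in the units of the state.
- get_state(): the state, without advancing time (a new reading comes with each control period).
- snapshot(name): name is "scene" or "top" or "wrist"; returns the picture (420x560x3 uint8, red, green, blue); there is no depth.
- camera_info(name): a dict with "camera_matrix" (3x3 intrinsics, pixels), "T" (4x4, takes a point from camera to world coordinates); the wrist camera has in their place "tool_from_camera" (4x4, takes a point from camera to tool coordinates, whose origin is the TCP and whose axes are the tool frame's). Camera axes: x right, y down, z forward; pixel columns grow to the right and rows downward; lengths in m; the calibration is good to about 2 mm. A picture is of the moment at which its call begins: read the wrist's pose just before it. camera_info takes no time and is no camera call.
- close_job(): hands the job in, once; it reports no verdict.
The state is a dict: "time": time; "joints": joint angles; "dq": joint speeds; "joint_torque": joint torques, N m; "tool_pos": TCP position; "orientation": TCP orientation; "wrist_force": force on the tool from outside, world axes, zero at the start; "ft_torque": the same for the moment, N m; "opening": opening from 0.0 (shut) to 1.0 (fully open).
Only numpy, scipy, OpenCV 4.12 (cv2) and the standard library are available. Lean on these libraries where they do the work, as an engineer would, in place of code of your own. Each camera call takes 0.05 s, during which the arm holds its last target.

## Task

Sort the five capped lens barrels into the trays on the calibration bench: each goes into the tray of its cap's colour, standing upright, cap up, in a bay of its own, never two in one bay. Handle them as optics: set them down gently rather than dropping them and do not knock any over; leave the post mount and the teal wash bottle where they are.

Things in the scene. Friction and masses are not known exactly. Their poses are not given: they have to be found in the camera images.
- barrel_red_a: First of two like lens barrels with red caps: a plain upright steel cylinder, 26 mm in diameter and 66 mm tall in all, its upper 25 mm covered by a red cap of practically the same diameter (grip anywhere on its side). Loose, stands on its flat foot, about 90 g. Origin: centre of its underside; z up its axis.
- barrel_red_b: Second of two like lens barrels with red caps: a plain upright steel cylinder, 26 mm in diameter and 66 mm tall in all, its upper 25 mm covered by a red cap of practically the same diameter (grip anywhere on its side). Loose, stands on its flat foot, about 90 g. Origin: centre of its underside; z up its axis.
- barrel_blue_a: First of two like short lens barrels with blue caps: a plain upright steel cylinder, 34 mm in diameter and 46 mm tall in all, its upper 17 mm covered by a blue cap of practically the same diameter (grip anywhere on its side). Loose, stands on its flat foot, about 100 g. Origin: centre of its underside; z up its axis.
- barrel_blue_b: Second of two like short lens barrels with blue caps: a plain upright steel cylinder, 34 mm in diameter and 46 mm tall in all, its upper 17 mm covered by a blue cap of practically the same diameter (grip anywhere on its side). Loose, stands on its flat foot, about 100 g. Origin: centre of its underside; z up its axis.
- barrel_yellow: The only lens barrel with a yellow cap: a plain upright steel cylinder, 30 mm in diameter and 56 mm tall in all, its upper 21 mm covered by a yellow cap of practically the same diameter (grip anywhere on its side). Loose, stands on its flat foot, about 95 g. Origin: centre of its underside; z up its axis.
- tray_red: Low red plastic tray, fixed to the bench, open on top: 62 mm along its x, 120 mm along its y, 12 mm high in all. Walls 4 mm, floor 4 mm thick. A 4 mm rim-high wall divides it into two square bays, 54 mm by 54 mm inside, centred at y = +29 mm and y = -29 mm of its frame (x = 0). Origin: centre of its underside; z up.
- tray_blue: Low blue plastic tray, fixed to the bench, open on top: 62 mm along its x, 120 mm along its y, 12 mm high in all. Walls 4 mm, floor 4 mm thick. A 4 mm rim-high wall divides it into two square bays, 54 mm by 54 mm inside, centred at y = +29 mm and y = -29 mm of its frame (x = 0). Origin: centre of its underside; z up.
- tray_yellow: Low yellow plastic tray, fixed to the bench, open on top: 62 mm along its x, 120 mm along its y, 12 mm high in all. Walls 4 mm, floor 4 mm thick. A 4 mm rim-high wall divides it into two square bays, 54 mm by 54 mm inside, centred at y = +29 mm and y = -29 mm of its frame (x = 0). Origin: centre of its underside; z up. Either bay will do.
- post_mount: Bystander, to be left alone: loose black optics mount, a 60 mm square base 12 mm thick with a 16 mm post and a 44 mm square lens holder with a brass ring, 121 mm tall. Origin: centre of its underside.
- wash_bottle: Bystander, to be left alone: loose teal jar with a white cap, 60 mm in diameter, 115 mm tall. Origin: centre of its underside.
Not all that is in view belongs to the job. Leave any white look-alike of the tray_red alone. What is shaped like the barrel_blue_b but green is not meant.

How it is judged:
By the outcome, as a careful person would: the job done as asked, in the order asked, and still so for the second after the job is handed in, with the robot touching nothing.
It also fails if it takes over 120 s, if anything falls off the work surface, if the arm or the gripper's body presses on something with over 40 N, if the wrist force passes 120 N, or if a joint passes its speed limit or range.

## Working session

There is one attempt and no reset: what is moved stays moved. The work goes in short steps, Python scripts to look and compute and a shell command to move; the robot and the scene stay as the last step left them, time stands still between calls to the robot, and variables do not carry over. Pictures are saved under pics/ and viewed, and the job is handed in when it is done.

```bash
mkdir -p pics; python3 - <<'E'
from cell import *
import cv2
s=get_state();print(s)
for n in ("scene","top","wrist"):
    cv2.imwrite(f"pics/{n}0.png",snapshot(n)[:,:,::-1])
    print(n,camera_info(n))
E
```

```text
{'time': 0.0, 'joints': array([-1.2771957 ,  0.68999818, -0.1945125 ,  1.56631435,  0.15730428,
        0.90249442, -0.21509654]), 'dq': array([ 0.001828  ,  0.00178023, -0.00032258,  0.00172715, -0.00214543,
       -0.00202972,  0.00176533]), 'joint_torque': array([-8.00712623e-04, -5.27542341e+01, -1.26713578e+00, -1.53424054e+01,
       -5.26834605e-02,  6.40639293e-03,  1.65358006e-04]), 'tool_pos': array([0.16044497, 0.60341492, 0.23790904]), 'orientation': array([ 7.92718101e-01,  6.09587715e-01, -6.79771894e-04,  6.06781951e-04]), 'wrist_force': array([ 0.1697874 ,  0.20307992, -0.59230724]), 'ft_torque': array([-0.0002794 ,  0.01137433, -0.00078018]), 'opening': 0.9992653198814369}
scene {'camera_matrix': array([[435.83732122,   0.        , 273.87609891],
       [  0.        , 435.83732122, 206.85590348],
       [  0.        ,   0.        ,   1.        ]]), 'T': array([[ 0.29719145,  0.68116432, -0.66909821,  1.22485242],
       [ 0.95462965, -0.22588886,  0.19405273, -0.22557986],
       [-0.01896003, -0.6964118 , -0.71739189,  0.80588345],
       [ 0.        ,  0.        , 
[... 393 characters left out ...]
6089188e-02, -1.69175362e-01, -9.85528867e-01,
         1.17827645e+00],
       [ 0.00000000e+00,  0.00000000e+00,  0.00000000e+00,
         1.00000000e+00]])}
wrist {'camera_matrix': array([[352.27532842,   0.        , 275.01865252],
       [  0.        , 352.27532842, 208.74142418],
       [  0.        ,   0.        ,   1.        ]]), 'tool_from_camera': array([[ 9.99999317e-01, -2.09604989e-04,  1.15005762e-03,
        -5.79168634e-04],
       [-1.37348888e-04,  9.55913375e-01,  2.93648771e-01,
        -7.74898233e-02],
       [-1.16090571e-03, -2.93648729e-01,  9.55912693e-01,
        -1.45475324e-01],
       [ 0.00000000e+00,  0.00000000e+00,  0.00000000e+00,
         1.00000000e+00]])}
```

View pics/scene0.png

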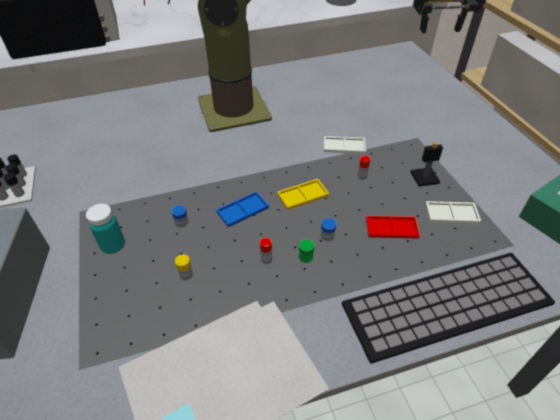

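View pics/top0.png

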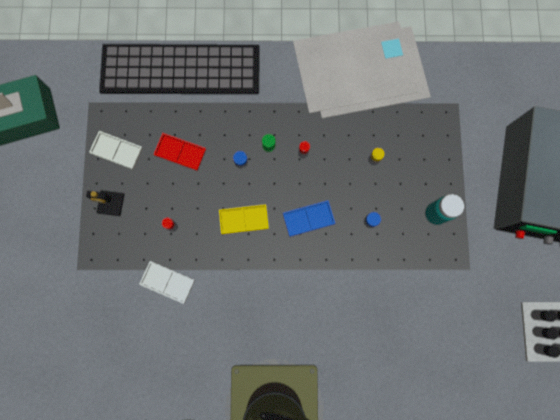

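View pics/wrist0.png

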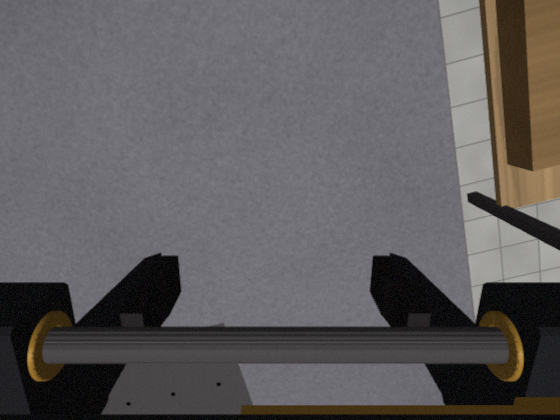

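The scene view shows the five barrels, three trays, two white trays and one green decoy. In the top view they sit as follows:

| Item | Top-view pixel positions |
|---|---|
| Red barrels | (168,224), (304,147) |
| Blue barrels | (240,158), (373,219) |
| Yellow barrel | (378,154) |
| Green decoy | (268,142) |
| Red tray | (181,152) |
| Yellow tray | (244,219) |
| Blue tray | (309,218) |

The wrist view shows bare bench. Next I'll measure positions.

```bash
cat > h.py <<'E'
import numpy as np,cv2
from cell import *
RNG={'red':[(0,150,70,8,255,255),(172,150,70,180,255,255)],'blue':[(100,150,60,125,255,255)],'yellow':[(20,150,80,35,255,255)],'green':[(50,150,50,75,255,255)]}
def mask(rgb,c):
    h=cv2.cvtColor(rgb,cv2.COLOR_RGB2HSV);m=0
    for r in RNG[c]: m=m|cv2.inRange(h,np.array(r[:3]),np.array(r[3:]))
    return m
def ray(n,uv,z,T=None,K=None):
    ci=camera_info(n);K=ci['camera_matrix'];T=ci['T'] if T is None else T
    d=T[:3,:3]@np.linalg.inv(K)@np.array([uv[0],uv[1],1.]);o=T[:3,3]
    return o+d*(z-o[2])/d[2]
def wristT(s):
    from scipy.spatial.transform import Rotation as R
    T=np.eye(4);T[:3,:3]=R.from_quat(s['orientation']).as_matrix();T[:3,3]=s['tool_pos']
    return T@camera_info('wrist')['tool_from_camera']
ZC={'red':.0535,'blue':.0375,'yellow':.0455,'green':.0375}
def blobs(img,c,amin=40):
    cs,_=cv2.findContours(mask(img,c),cv2.RETR_EXTERNAL,cv2.CHAIN_APPROX_NONE)
    return [k for k in cs if cv2.contourArea(k)>amin]
E
python3 - <<'E'
from h import *
np.set_printoptions(precision=4,suppress=True)
for n in ('top','scene'):
    img=snapshot(n)
    for c in RNG:
        for k in blobs(img,c):
            a=cv2.contourArea(k);M=cv2.moments(k);uv=(M['m10']/a,M['m01']/a)
            if n=='top' and a>600 or n=='scene' and a>500:
                P=np.array([ray(n,p,.012)[:2] for p in k[:,0]],np.float32)
                r=cv2.minAreaRect(P*1000);print(n,c,'TRAY',a,np.array(r[0]),np.array(r[1]),r[2])
                print(cv2.boxPoints(r).round(1).tolist())
            else: print(n,c,'barrel',a,np.round(uv,1),ray(n,uv,ZC[c])[:2])
img=snapshot('top')
cv2.imwrite('pics/topz.png',cv2.resize(img[90:300,70:480],None,fx=1.9,fy=1.9,interpolation=cv2.INTER_CUBIC)[:,:,::-1])
# bystanders rough
print('post base',ray('top',(110,204),.012),'bottle cap',ray('top',(452,205),.115))
E
```

```text
top red barrel 49.0 [519.9 233.5] [ 0.4114 -0.5927]
top red barrel 87.0 [167.5 223.1] [0.4366 0.2591]
top red barrel 89.5 [304.  146.9] [ 0.6279 -0.0722]
top red TRAY 1056.5 [628.9556 245.1096] [121.0805  63.0857] 70.25608825683594
[[578.7999877929688, 198.8000030517578], [638.2000122070312, 177.5], [679.0999755859375, 291.3999938964844], [619.7000122070312, 312.70001220703125]]
top blue barrel 133.0 [373. 219.] [ 0.4492 -0.2411]
top blue TRAY 1070.5 [455.7844 -84.5488] [ 61.455  118.8829] 15.818868637084961
[[410.0, -35.70000076293945], [442.3999938964844, -150.10000610351562], [501.6000061035156, -133.39999389648438], [469.1000061035156, -19.0]]
top blue barrel 126.5 [239.8 157.9] [0.6041 0.0881]
top yellow TRAY 1118.0 [453.3992  79.3187] [ 63.0414 119.8769] 6.5059919357299805
[[415.29998779296875, 135.3000030517578], [428.8999938964844, 16.200000762939453], [491.5, 23.299999237060547], [477.8999938964844, 142.39999389648438]]
top yellow barrel 115.0 [377.5 154. ] [ 0.6125 -0.2564]
top green barrel 124.0 [538.5 228.9] [ 0.4247 -0.6482]
top green barrel 150.5 [268.3 142.2] [0.6452 0
[... 384 characters left out ...]
0.6062 0.0862]
scene blue barrel 138.5 [178.7 211.6] [ 0.4505 -0.2435]
scene blue TRAY 876.0 [463.1609 -87.9523] [ 69.0036 121.9854] 15.685091972351074
[[413.5, -38.599998474121094], [446.3999938964844, -156.0], [512.9000244140625, -137.3000030517578], [479.8999938964844, -19.899999618530273]]
scene yellow barrel 177.5 [182.4 262.1] [ 0.613  -0.2588]
scene yellow TRAY 842.0 [460.7649  75.6915] [ 72.5271 124.1112] 5.850170135498047
[[418.3999938964844, 133.6999969482422], [431.0, 10.300000190734863], [503.20001220703125, 17.700000762939453], [490.5, 141.10000610351562]]
scene green barrel 250.5 [306.1 250.1] [0.6597 0.0106]
post base [0.491  0.4144 0.012 ] bottle cap [ 0.4699 -0.4082  0.115 ]
```

View pics/topz.png

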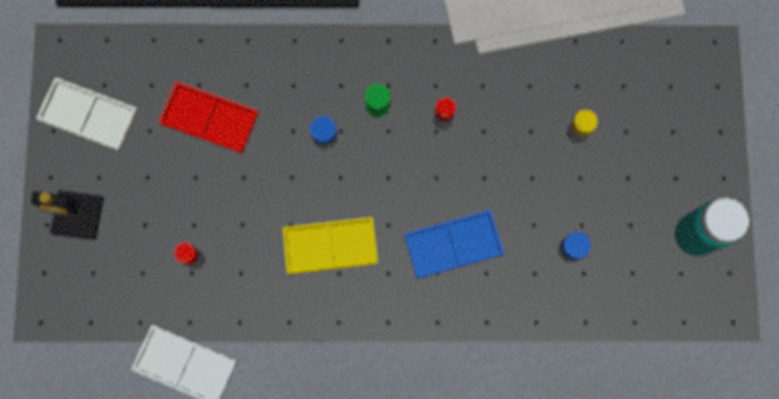

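```bash
python3 -m pendant '[0,0.03,-0.04,0,-0.14,0,0.07,-0.08,0,-0.28,0,0.1,-0.12,0,-0.42,0,0.13,-0.16,0,-0.56,0,0.17,-0.2,0,-0.7,0,0.2,-0.24,0,-0.84,0,0.23,-0.28,0,-0.98,0,0.25,-0.31,0,-1.1]' 20; python3 -m pendant '[0,0.01,-0.01,0,-0.13,0,0.02,-0.02,0,-0.26,0,0.026,-0.036,-0.04,-0.39,0,0.026,-0.036,-0.08,-0.5,0,0.026,-0.036,-0.1,-0.555,0,0.026,-0.036,-0.1,-0.555,0,0.026,-0.036,-0.1,-0.555]'
cat > w.py <<'E'
from h import *
import sys
np.set_printoptions(precision=4,suppress=True)
s=get_state();img=snapshot('wrist');T=wristT(s)
print('t',s['time'],s['tool_pos'],'F',s['wrist_force'],'op',s['opening'],'jaw',np.degrees(2*np.arctan2(s['orientation'][1],s['orientation'][0])))
for c in RNG:
  for k in blobs(img,c,150):
    a=cv2.contourArea(k);M=cv2.moments(k);uv=(M['m10']/a,M['m01']/a)
    print(c,a,np.round(uv),ray('wrist',uv,ZC[c],T)[:2],'bb',cv2.boundingRect(k))
cv2.imwrite(f'pics/{sys.argv[1]}.png',img[:,:,::-1])
E
python3 w.py w1
```

```text
time: 1.1
tool_pos: [0.4118, 0.2925, 0.239]
orientation: [0.995, 0.103, 0.0, -0.0]
wrist_force: [0.9, 0.3, -0.3]
opening: 1.002
time: 1.8
tool_pos: [0.4367, 0.2583, 0.1391]
orientation: [0.985, -0.17, 0.0, -0.0]
wrist_force: [0.3, 0.5, 0.8]
opening: 1.001
t 1.8 [0.4367 0.2583 0.1391] F [0.328  0.5049 0.8478] op 1.0014576437466538 jaw -19.618523128118042
red 1388.0 [279. 218.] [0.4369 0.2559] bb (259, 195, 40, 47)
red 12878.0 [516. 131.] [0.6005 0.2603] bb (463, 48, 97, 162)
yellow 2898.5 [368. 384.] [0.4576 0.0901] bb (321, 363, 91, 43)
yellow 1062.0 [346. 317.] [0.4588 0.1587] bb (303, 299, 74, 28)
```

View pics/w1.png

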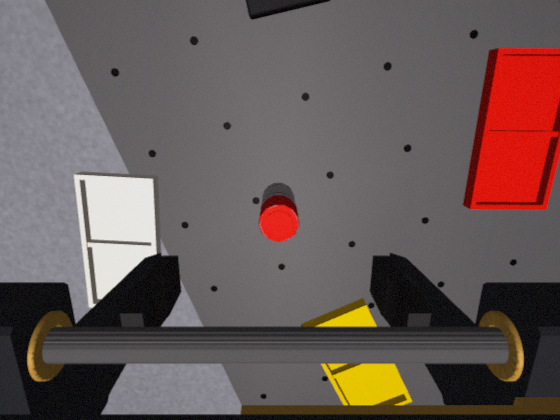

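The wrist view has the red barrel at (279,218), centred between the jaws, with the white tray well clear. Descending to grasp.

```bash
python3 -m pendant '[0,0,-0.001,-0.03,0,0,0,-0.001,-0.06,0,0,0,-0.001,-0.09,0,0,0,-0.001,-0.11,0,0,0,-0.001,-0.122,0,0,0,-0.001,-0.122,0]'; python3 -m pendant '[0.5,0,0,0,0,0.8,0,0,0,0,0.8,0,0,0,0,0.8,0,0,0,0,0.8,0,0,0,0,0.8,0,0,0,0,0.8,0,0,0,0,0.8,0,0,0,0]' 20;python3 w.py w2
```

```text
time: 2.45
tool_pos: [0.4368, 0.2573, 0.0166]
orientation: [0.985, -0.171, -0.0, -0.0]
wrist_force: [-0.1, -1.0, -0.7]
opening: 0.999
time: 3.25
tool_pos: [0.4367, 0.257, 0.0167]
orientation: [0.985, -0.171, 0.0, -0.0]
wrist_force: [0.4, 0.1, 0.2]
opening: 0.299
t 3.25 [0.4367 0.257  0.0167] F [0.4179 0.0649 0.2012] op 0.2992272931596113 jaw -19.715403011523854
red 495.0 [275. 369.] [0.4286 0.238 ] bb (247, 364, 60, 14)
red 3147.0 [275. 303.] [0.438  0.2643] bb (237, 274, 77, 54)
```

View pics/w2.png

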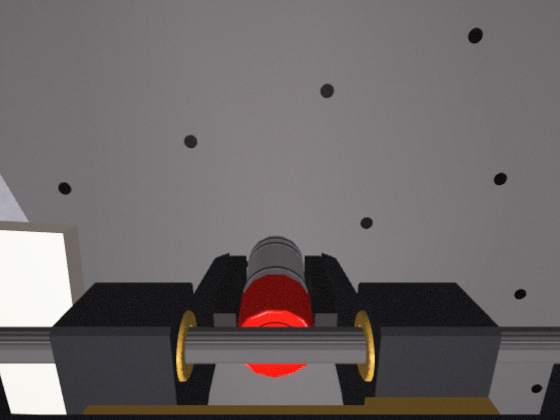

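The barrel is held at (275,300), upright, with the jaws stopped at 26 mm. Lifting and carrying it to the red tray.

```bash
python3 -m pendant '[0.8,0,0,0.02,0,0.8,0,0,0.05,0,0.8,0,0,0.08,0,0.8,0.02,0,0.11,0,0.8,0.05,0.004,0.11,0,0.8,0.08,0.006,0.11,0,0.8,0.11,0.008,0.11,0,0.8,0.14,0.01,0.11,0]'; python3 -m pendant '[0.8,0.03,0.002,0,0,0.8,0.05,0.004,0,0,0.8,0.062,0.004,0,0,0.8,0.062,0.004,-0.03,0,0.8,0.062,0.004,-0.055,0,0.8,0.062,0.004,-0.055,0,0.8,0.062,0.004,-0.055,0]';python3 w.py w3
```

```text
time: 4.1
tool_pos: [0.5771, 0.267, 0.1266]
orientation: [0.985, -0.171, -0.0, 0.0]
wrist_force: [0.1, -0.7, -0.9]
opening: 0.285
time: 4.8
tool_pos: [0.6381, 0.2709, 0.0715]
orientation: [0.985, -0.171, -0.001, 0.0]
wrist_force: [0.2, -0.1, 0.1]
opening: 0.288
t 4.8 [0.6381 0.2709 0.0715] F [ 0.2256 -0.0914  0.0947] op 0.2875928449376945 jaw -19.7100614966242
red 487.0 [275. 369.] [0.6133 0.2062] bb (247, 364, 59, 13)
red 3136.5 [275. 303.] [0.6275 0.246 ] bb (238, 274, 75, 54)
red 7312.5 [282. 211.] [0.6483 0.2929] bb (230, 174, 105, 88)
```

View pics/w3.png

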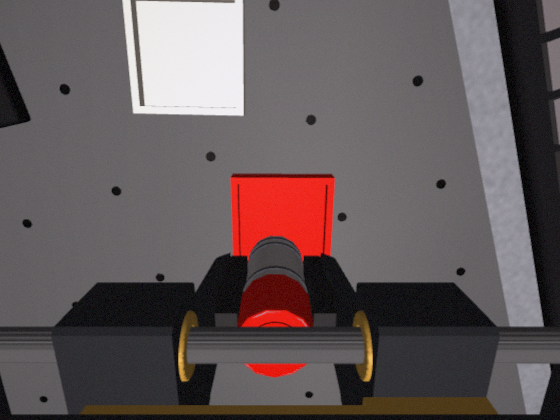

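The carried barrel is over the red tray. The tray's far edge runs from (232,175) to (334,175). I'll check the tray position from those corners.

```bash
python3 - <<'E'
from h import *
T=wristT(get_state())
a=ray('wrist',(232,175),.012,T)[:2];b=ray('wrist',(334,175),.012,T)[:2]
m=(a+b)/2;n=np.array([.3376,.9413]);print(a,b,np.linalg.norm(a-b),'bay',m-n*.031,'angle',np.degrees(np.arctan2(*(b-a)[::-1])))
E
```

```text
[0.62488579 0.31160326] [0.68197576 0.29116795] 0.060637172399189636 bay [0.64296517 0.27220531] angle -19.69479772774287
```

```bash
python3 -m pendant '[0.8,0.003,0.001,-0.015,0,0.8,0.003,0.001,-0.03,0,0.8,0.003,0.001,-0.04,0,0.8,0.003,0.001,-0.045,0,0.8,0.003,0.001,-0.048,0,0.8,0.003,0.001,-0.05,0,0.8,0.003,0.001,-0.05,0]'
```

```text
time: 5.55
tool_pos: [0.6416, 0.272, 0.0218]
orientation: [0.985, -0.171, 0.0, -0.0]
wrist_force: [0.3, -0.3, -0.9]
opening: 0.288
```

```bash
python3 -m pendant '[0.8,0,0,-0.001,0,0.8,0,0,-0.001,0]'; python3 -m pendant '[0.68,0,0,0,0,0.6,0,0,0,0,0.4,0,0,0,0,0.4,0,0,0,0,0.4,0,0,0.02,0,0.2,0,0,0.05,0,0,0,0,0.09,0,0,0,0,0.12,0]';python3 w.py w4
```

```text
time: 5.75
tool_pos: [0.6417, 0.2721, 0.021]
orientation: [0.985, -0.171, 0.0, -0.0]
wrist_force: [-0.3, 0.0, -1.4]
opening: 0.288
time: 6.55
tool_pos: [0.6426, 0.2722, 0.1447]
orientation: [0.985, -0.171, 0.002, -0.001]
wrist_force: [0.3, 1.0, -1.0]
opening: 0.846
t 6.55 [0.6426 0.2722 0.1447] F [ 0.3252  0.9883 -1.0479] op 0.8461754905602259 jaw -19.72119926374679
red 9713.5 [275. 227.] [0.6378 0.263 ] bb (237, 161, 77, 135)
blue 624.0 [306. 395.] [0.608  0.0977] bb (288, 383, 38, 22)
yellow 2069.5 [159. 397.] [0.4891 0.1469] bb (123, 369, 75, 46)
```

View pics/w4.png

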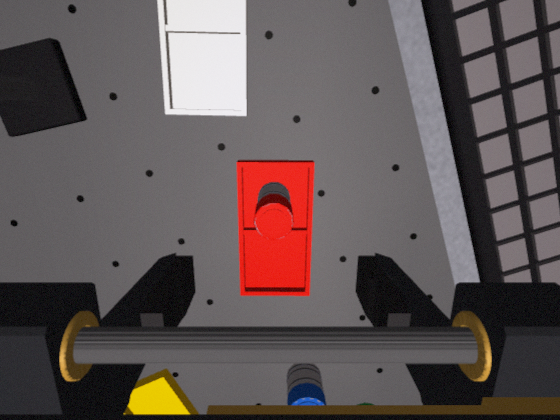

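The red barrel stands in the far bay, cap at (274,217), and the base is inside the walls. Next is the blue barrel beside the green decoy.

```bash
python3 -m pendant '[0,-0.005,-0.03,0,0.1,0,-0.01,-0.06,0,0.2,0,-0.015,-0.09,0,0.32,0,-0.02,-0.12,0,0.44,0,-0.03,-0.15,0,0.55,0,-0.037,-0.185,0,0.62,0,-0.037,-0.185,0,0.62,0,-0.037,-0.185,0,0.62]';python3 w.py w5
```

```text
time: 7.4
tool_pos: [0.6051, 0.0858, 0.142]
orientation: [0.991, 0.136, 0.001, 0.0]
wrist_force: [-0.0, 1.0, 0.1]
opening: 1.001
t 7.4 [0.6051 0.0858 0.142 ] F [-0.0402  0.9647  0.0954] op 1.001397572858977 jaw 15.640641701326013
red 873.0 [251. 392.] [ 0.626  -0.0683] bb (234, 374, 34, 41)
red 7744.5 [351.  38.] [0.6179 0.2066] bb (288, 0, 139, 98)
blue 1999.0 [ 73. 286.] [ 0.4668 -0.0195] bb (24, 268, 81, 56)
blue 1730.5 [276. 208.] [0.6047 0.0861] bb (254, 184, 47, 50)
yellow 12705.5 [ 91. 153.] [0.4715 0.092 ] bb (47, 73, 91, 163)
green 2094.5 [304. 296.] [0.6465 0.0205] bb (284, 265, 44, 62)
```

View pics/w5.png

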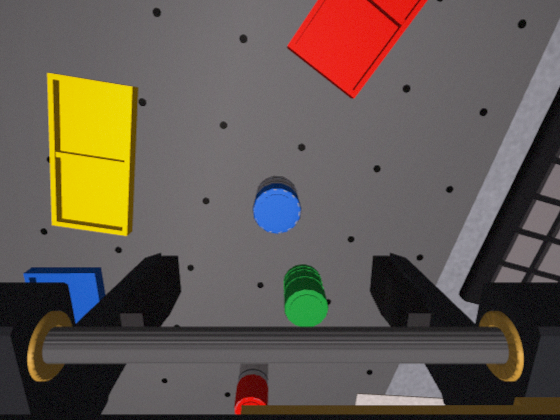

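The blue barrel is centred at (277,207), and the green one at (304,296) is clear of the finger paths. Descending and gripping.

```bash
python3 -m pendant '[0,0,0,-0.03,0,0,0,0,-0.06,0,0,0,0,-0.09,0,0,0,0,-0.11,0,0,0,0,-0.124,0,0,0,0,-0.124,0]'; python3 -m pendant '[0.4,0,0,0,0,0.7,0,0,0,0,0.7,0,0,0,0,0.7,0,0,0,0,0.7,0,0,0,0,0.7,0,0,0,0,0.7,0,0,0,0]' 20;python3 w.py w6
```

```text
time: 8.05
tool_pos: [0.6036, 0.0884, 0.0153]
orientation: [0.99, 0.138, -0.001, -0.0]
wrist_force: [-0.7, -0.7, -0.1]
opening: 0.999
time: 8.75
tool_pos: [0.6047, 0.087, 0.0169]
orientation: [0.99, 0.138, 0.0, -0.0]
wrist_force: [1.1, 0.2, 0.4]
opening: 0.392
t 8.75 [0.6047 0.087  0.0169] F [1.1073 0.2222 0.3542] op 0.39191989933085464 jaw 15.809544937264382
red 11038.5 [402.  35.] [0.6121 0.1869] bb (298, 0, 204, 101)
blue 5303.0 [275. 294.] [0.6027 0.0889] bb (230, 255, 91, 72)
yellow 8888.5 [ 18. 207.] [0.5065 0.1022] bb (0, 75, 41, 253)
green 1869.5 [319. 388.] [0.6339 0.0494] bb (289, 367, 63, 38)
```

View pics/w6.png

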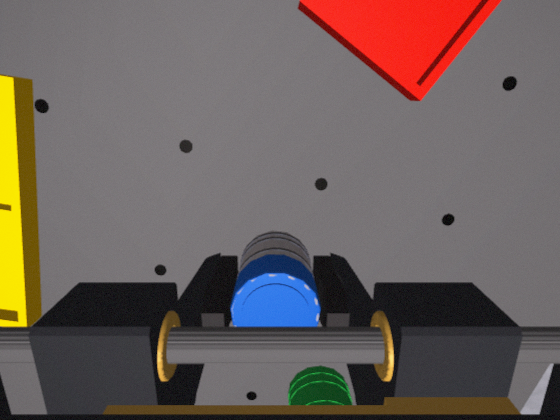

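Gripped, with the jaws at 34 mm. Carrying it to the blue tray's +y bay.

```bash
python3 -m pendant '[0.7,0,0,0.02,0,0.7,0,0,0.05,0,0.7,0,0,0.08,0,0.7,-0.02,-0.02,0.1,0,0.7,-0.05,-0.045,0.11,0,0.7,-0.08,-0.075,0.11,0,0.7,-0.11,-0.105,0.11,0,0.7,-0.135,-0.125,0.11,0]'; python3 -m pendant '[0.7,-0.02,-0.02,0,0,0.7,-0.02,-0.02,0,0,0.7,-0.02,-0.02,-0.03,0,0.7,-0.02,-0.02,-0.055,0,0.7,-0.02,-0.02,-0.055,0,0.7,-0.02,-0.02,-0.055,0]';python3 w.py w7
```

```text
time: 9.6
tool_pos: [0.4673, -0.0403, 0.1269]
orientation: [0.991, 0.137, -0.001, 0.001]
wrist_force: [0.7, -0.9, -1.4]
opening: 0.38
time: 10.2
tool_pos: [0.4497, -0.0575, 0.0717]
orientation: [0.99, 0.138, -0.0, -0.0]
wrist_force: [-0.8, 0.2, -1.7]
opening: 0.384
t 10.2 [ 0.4497 -0.0575  0.0717] F [-0.7835  0.2118 -1.6712] op 0.38417745647186413 jaw 15.85099537105044
blue 5313.5 [274. 294.] [ 0.4564 -0.0872] bb (230, 255, 92, 72)
blue 6240.5 [276. 212.] [ 0.4436 -0.039 ] bb (225, 180, 103, 86)
yellow 13202.5 [348.  56.] [0.4537 0.0429] bb (281, 0, 138, 124)
```

View pics/w7.png

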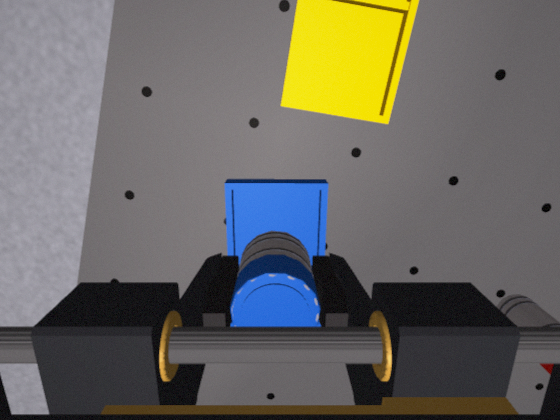

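The barrel is over the tray. The +y rim runs from (226,183) to (327,183), with the outer wall as the dark strip above it. Checking the offset, with the jaws aligned to the tray.

```bash
python3 - <<'E'
from h import *
T=wristT(get_state())
a=ray('wrist',(226,183),.012,T)[:2];b=ray('wrist',(327,183),.012,T)[:2]
m=(a+b)/2;n=np.array([-.2726,.9621]);print(a,b,np.linalg.norm(a-b),'bay',m-n*.031)
E
python3 -m pendant '[0.7,0,0,-0.015,0,0.7,0,0,-0.03,0,0.7,0,0,-0.04,0,0.7,0,0,-0.04,0]'
```

```text
[ 0.41260491 -0.03775633] [ 0.4706658  -0.02127598] 0.06035452543520976 bay [ 0.45008596 -0.05934125]
time: 10.65
tool_pos: [0.45, -0.0579, 0.0319]
orientation: [0.99, 0.138, -0.0, -0.0]
wrist_force: [-0.8, 0.1, -1.1]
opening: 0.378
```

```bash
python3 -m pendant '[0.7,0,-0.001,-0.004,0,0.7,0,-0.001,-0.007,0,0.7,0,-0.001,-0.009,0,0.7,0,-0.001,-0.0105,0,0.7,0,-0.001,-0.0105,0,0.7,0,-0.001,-0.0105,0]'; python3 -m pendant '[0.58,0,0,0,0,0.5,0,0,0,0,0.3,0,0,0,0,0.3,0,0,0,0,0.3,0,0,0.02,0,0.2,0,0,0.05,0,0,0,0,0.09,0,0,0,0,0.12,0]';python3 w.py w8
```

```text
time: 11.25
tool_pos: [0.4504, -0.0592, 0.0223]
orientation: [0.99, 0.138, 0.0, 0.0]
wrist_force: [1.5, -0.2, -1.8]
opening: 0.378
time: 12.05
tool_pos: [0.4495, -0.059, 0.1434]
orientation: [0.991, 0.138, -0.0, -0.0]
wrist_force: [-0.1, -0.7, -0.7]
opening: 0.947
t 12.05 [ 0.4495 -0.059   0.1434] F [-0.1278 -0.6647 -0.6948] op 0.9473701173293255 jaw 15.807480228147993
red 215.5 [492. 277.] [ 0.6164 -0.0625] bb (474, 271, 37, 13)
blue 1178.0 [220. 395.] [ 0.4486 -0.2402] bb (201, 375, 40, 40)
blue 9717.5 [277. 226.] [ 0.4529 -0.0726] bb (238, 160, 78, 135)
yellow 9303.5 [331.  54.] [0.4539 0.0516] bb (280, 0, 107, 116)
green 1815.0 [539. 180.] [0.6267 0.0133] bb (512, 157, 48, 53)
```

View pics/w8.png

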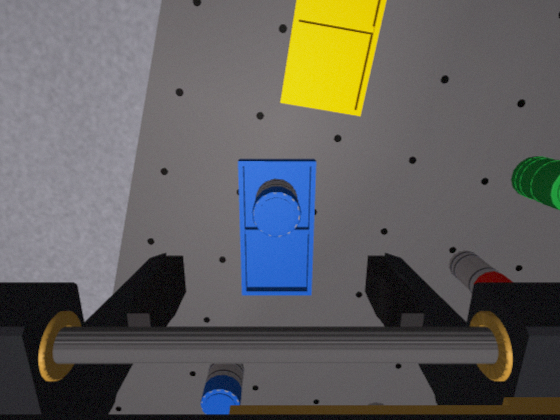

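The blue barrel stands in its bay, cap at (277,213). On to the second blue at about (0.450,-0.242).

```bash
python3 -m pendant '[0,0,-0.03,0,0,0,0,-0.06,0,0,0,0,-0.1,0,0,0,0,-0.14,0,0,0,0,-0.17,0,0,0,0,-0.183,0,0,0,0,-0.183,0,0,0,0,-0.183,0,0]';python3 w.py w9
```

```text
time: 12.9
tool_pos: [0.4497, -0.2412, 0.1413]
orientation: [0.99, 0.138, -0.0, -0.001]
wrist_force: [0.3, 0.0, 0.6]
opening: 0.993
t 12.9 [ 0.4497 -0.2412  0.1413] F [0.3343 0.0454 0.5946] op 0.9931061273494803 jaw 15.830467374157543
blue 1746.0 [277. 211.] [ 0.4499 -0.2431] bb (253, 187, 48, 50)
blue 7483.5 [345.  43.] [ 0.4614 -0.1212] bb (301, 0, 92, 88)
yellow 1285.5 [469. 284.] [ 0.6073 -0.2567] bb (449, 264, 51, 48)
```

View pics/w9.png

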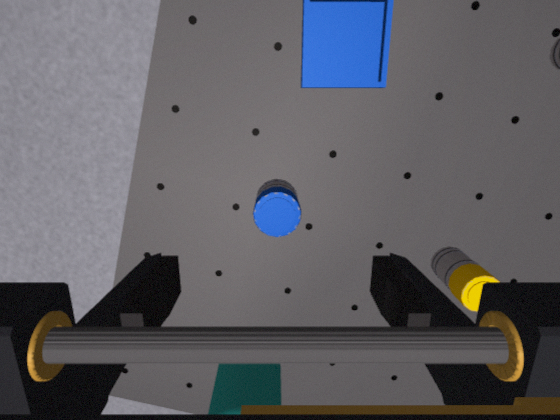

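The second blue barrel is centred at (277,210). The yellow one and the bottle are clear of the gripper.

```bash
python3 -m pendant '[0,0,-0.001,-0.03,0,0,0,-0.001,-0.06,0,0,0,-0.001,-0.09,0,0,0,-0.001,-0.11,0,0,0,-0.001,-0.124,0,0,0,-0.001,-0.124,0]'; python3 -m pendant '[0.4,0,0,0,0,0.7,0,0,0,0,0.7,0,0,0,0,0.7,0,0,0,0,0.7,0,0,0,0,0.7,0,0,0,0,0.7,0,0,0,0]' 20
```

```text
time: 13.55
tool_pos: [0.4494, -0.2406, 0.0162]
orientation: [0.99, 0.139, -0.002, -0.001]
wrist_force: [-0.3, 0.7, 0.7]
opening: 1.002
time: 14.25
tool_pos: [0.4499, -0.2431, 0.0176]
orientation: [0.991, 0.137, -0.0, -0.0]
wrist_force: [0.5, 0.2, 0.5]
opening: 0.386
```

```bash
python3 -m pendant '[0.7,0,0,0.02,0,0.7,0,0,0.05,0,0.7,0.003,0.02,0.07,0,0.7,0.006,0.05,0.07,0,0.7,0.01,0.08,0.07,0,0.7,0.013,0.11,0.07,0,0.7,0.016,0.128,0.06,0,0.7,0.016,0.128,0.055,0]';  python3 -m pendant '[0.7,0,0,0,0,0.7,0,0,0,0]';python3 w.py w10
```

```text
time: 15.05
tool_pos: [0.4666, -0.1115, 0.0724]
orientation: [0.99, 0.14, 0.0, -0.001]
wrist_force: [-0.2, -0.1, -1.2]
opening: 0.379
time: 15.25
tool_pos: [0.4653, -0.1167, 0.0723]
orientation: [0.991, 0.137, -0.001, 0.001]
wrist_force: [-0.6, 0.2, -0.4]
opening: 0.381
t 15.25 [ 0.4653 -0.1167  0.0723] F [-0.5992  0.2468 -0.36  ] op 0.38108094726859093 jaw 15.694265251119159
blue 5483.0 [275. 293.] [ 0.4717 -0.1458] bb (230, 252, 91, 75)
blue 17375.5 [278. 156.] [ 0.4521 -0.0691] bb (222, 74, 113, 188)
yellow 161.5 [383.   2.] [0.4773 0.0083] bb (353, 0, 49, 8)
```

View pics/w10.png

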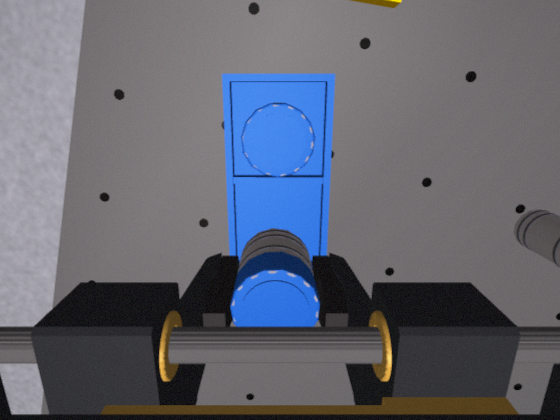

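The placed blue cap at (278,140) is centred in its bay, and the held barrel is over the other bay. Lowering.

```bash
python3 - <<'E'
from h import *
T=wristT(get_state());print(ray('wrist',(279,177),.012,T)[:2]-.029*np.array([-.2726,.9621]))
E
python3 -m pendant '[0.7,0.001,0,-0.015,0,0.7,0.001,0,-0.03,0,0.7,0.001,0,-0.04,0,0.7,0.001,0,-0.045,0,0.7,0.001,0,-0.048,0,0.7,0.001,0,-0.05,0,0.7,0.001,0,-0.05,0,0.7,0.001,0,-0.05,0]'
```

```text
[ 0.46525127 -0.11268004]
time: 16.1
tool_pos: [0.467, -0.1151, 0.0228]
orientation: [0.991, 0.137, -0.0, -0.0]
wrist_force: [-0.5, -0.4, -0.4]
opening: 0.381
```

```bash
python3 -m pendant '[0.7,0,0,-0.001,0,0.7,0,0,-0.001,0,0.58,0,0,-0.001,0,0.5,0,0,-0.001,0,0.3,0,0,-0.001,0,0.3,0,0,-0.001,0,0.3,0,0,0.02,0,0.2,0,0,0.05,0]'; python3 -m pendant '[0,0,0,0.03,0,0,0,0,0.07,0,0,0,0,0.07,0]';python3 w.py w11
```

```text
time: 16.9
tool_pos: [0.4658, -0.1147, 0.0721]
orientation: [0.99, 0.138, -0.002, -0.0]
wrist_force: [-0.4, -1.1, -0.2]
opening: 0.767
time: 17.2
tool_pos: [0.4692, -0.115, 0.1462]
orientation: [0.991, 0.137, 0.003, 0.001]
wrist_force: [0.7, -0.0, -0.4]
opening: 0.998
t 17.2 [ 0.4692 -0.115   0.1462] F [ 0.6849 -0.0133 -0.3842] op 0.9984964651814776 jaw 15.768922509099818
red 1787.5 [506. 218.] [ 0.6287 -0.0743] bb (477, 196, 58, 46)
blue 11328.0 [271. 154.] [ 0.4548 -0.0784] bb (230, 81, 82, 152)
yellow 832.0 [387. 393.] [ 0.6081 -0.2505] bb (369, 378, 41, 29)
yellow 2187.5 [322.  13.] [0.4618 0.0165] bb (274, 0, 91, 33)
green 1615.0 [541. 102.] [0.6252 0.0075] bb (517, 78, 43, 48)
```

View pics/w11.png

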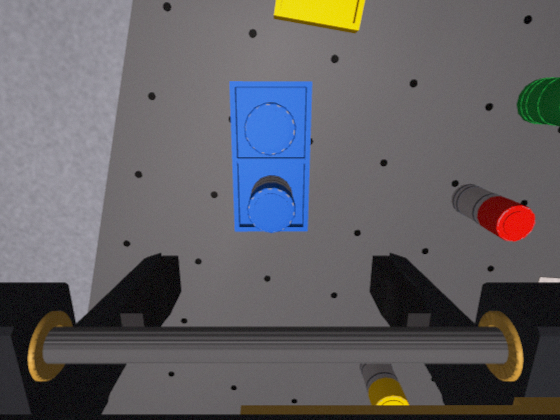

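Both blues stand in separate bays, at (270,128) and (271,205). Now the yellow one.

```bash
python3 -m pendant '[0,0.02,-0.02,0,-0.04,0,0.05,-0.05,0,-0.08,0,0.08,-0.08,0,-0.12,0,0.11,-0.11,0,-0.163,0,0.13,-0.13,0,-0.163,0,0.146,-0.142,0,-0.163,0,0.146,-0.142,0,-0.163,0,0.146,-0.142,0,-0.163]';python3 w.py w12
```

```text
time: 18.05
tool_pos: [0.6117, -0.2562, 0.1407]
orientation: [0.998, 0.057, -0.002, -0.001]
wrist_force: [-0.1, -0.3, -0.5]
opening: 1.0
t 18.05 [ 0.6117 -0.2562  0.1407] F [-0.0666 -0.3327 -0.5196] op 1.000451173659449 jaw 6.5044111026857045
blue 2501.0 [96. 16.] [ 0.4826 -0.1425] bb (49, 0, 100, 37)
yellow 1584.0 [278. 215.] [ 0.6125 -0.2582] bb (257, 191, 44, 48)
```

View pics/w12.png

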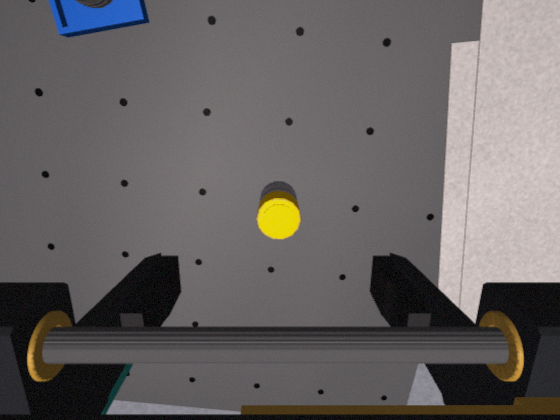

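The yellow barrel is centred at (278,215), with clear space around it.

```bash
python3 -m pendant '[0,0,-0.001,-0.03,0,0,0,-0.001,-0.06,0,0,0,-0.001,-0.09,0,0,0,-0.001,-0.11,0,0,0,-0.001,-0.124,0,0,0,-0.001,-0.124,0]'; python3 -m pendant '[0.4,0,0,0,0,0.75,0,0,0,0,0.75,0,0,0,0,0.75,0,0,0,0,0.75,0,0,0,0,0.75,0,0,0,0,0.75,0,0,0,0]' 20
```

```text
time: 18.7
tool_pos: [0.6115, -0.2573, 0.0168]
orientation: [0.998, 0.057, -0.002, -0.001]
wrist_force: [-0.8, -0.7, -0.4]
opening: 1.001
time: 19.4
tool_pos: [0.6128, -0.258, 0.0186]
orientation: [0.998, 0.056, -0.0, -0.0]
wrist_force: [0.4, -0.2, -0.1]
opening: 0.391
```

```bash
python3 -m pendant '[0.75,0,0,0,0,0.75,0,0,0,0]';python3 w.py w13
```

```text
time: 19.6
tool_pos: [0.6129, -0.258, 0.0185]
orientation: [0.998, 0.056, -0.0, -0.0]
wrist_force: [0.1, -0.4, 0.9]
opening: 0.333
t 19.6 [ 0.6129 -0.258   0.0185] F [ 0.1485 -0.4387  0.8654] op 0.33328113957540556 jaw 6.474940613671572
yellow 4443.0 [275. 297.] [ 0.611  -0.2536] bb (233, 261, 85, 67)
```

View pics/w13.png

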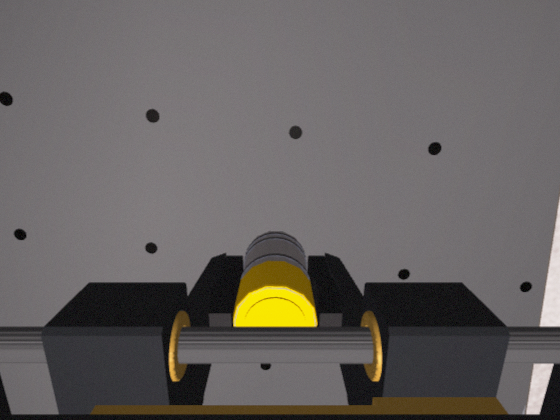

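Gripped, with the jaws at 30 mm. Carrying it to the yellow tray's +y bay.

```bash
python3 -m pendant '[0.75,0,0,0.02,0,0.75,0,0,0.05,0,0.75,0,0,0.09,0,0.75,-0.01,0.02,0.12,0,0.75,-0.025,0.055,0.12,0,0.75,-0.04,0.09,0.12,0,0.75,-0.055,0.125,0.12,0,0.75,-0.07,0.16,0.12,0]';  python3 -m pendant '[0.75,-0.015,0.035,0,0,0.75,-0.03,0.07,0,0,0.75,-0.045,0.105,0,0,0.75,-0.06,0.14,0,0,0.75,-0.075,0.175,0,0,0.75,-0.09,0.205,-0.03,0,0.75,-0.09,0.205,-0.065,0,0.75,-0.09,0.205,-0.065,0]';python3 -m pendant '[0.75,0,0,0,0,0.75,0,0,0,0]';python3 w.py w14
```

```text
time: 20.45
tool_pos: [0.5424, -0.0968, 0.14]
orientation: [0.998, 0.056, 0.001, 0.0]
wrist_force: [1.5, 0.4, -1.5]
opening: 0.333
time: 21.25
tool_pos: [0.4512, 0.1077, 0.0721]
orientation: [0.998, 0.058, -0.002, 0.001]
wrist_force: [-1.2, -1.1, -0.4]
opening: 0.332
time: 21.45
tool_pos: [0.4541, 0.1065, 0.075]
orientation: [0.998, 0.056, 0.001, -0.0]
wrist_force: [-0.8, 1.7, -1.6]
opening: 0.339
t 21.45 [0.4541 0.1065 0.075 ] F [-0.7541  1.7128 -1.5536] op 0.33864275656390136 jaw 6.368311353498151
red 2919.5 [541.  83.] [0.5619 0.2028] bb (506, 19, 54, 112)
blue 1480.0 [246. 394.] [ 0.4459 -0.0008] bb (202, 380, 83, 25)
yellow 4476.5 [275. 297.] [0.4558 0.0768] bb (233, 261, 85, 67)
yellow 6655.5 [273. 211.] [0.4491 0.1276] bb (222, 176, 103, 86)
green 1508.0 [528. 383.] [0.6249 0.0281] bb (501, 364, 52, 50)
```

View pics/w14.png

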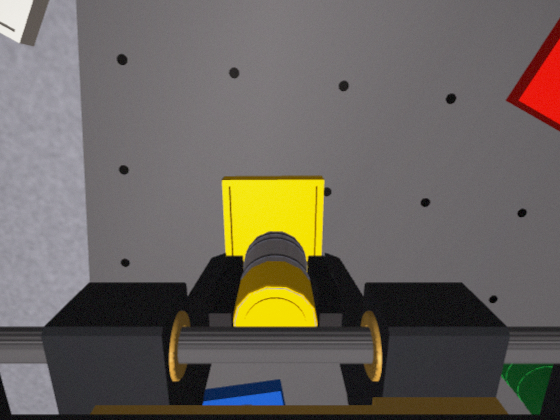

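The yellow barrel is over the +y bay, with the rim from (222,180) to (324,180). Verifying, then lowering.

```bash
python3 - <<'E'
from h import *
T=wristT(get_state());print(ray('wrist',(273,180),.012,T)[:2]-.031*np.array([-.1135,.9935]))
E
python3 -m pendant '[0.75,0,-0.001,-0.015,0,0.75,0,-0.001,-0.03,0,0.75,0,-0.001,-0.04,0,0.75,0,-0.001,-0.045,0,0.75,0,-0.001,-0.048,0,0.75,0,-0.001,-0.05,0,0.75,0,-0.001,-0.05,0,0.75,0,-0.001,-0.05,0]'
```

```text
[0.45175896 0.1055987 ]
time: 22.3
tool_pos: [0.4531, 0.106, 0.0239]
orientation: [0.998, 0.056, 0.0, -0.0]
wrist_force: [0.4, 0.6, -1.0]
opening: 0.335
```

Now down to a TCP height of about 0.0227, where the foot meets the tray floor, and release.

```bash
python3 -m pendant '[0.75,0,0,-0.001,0,0.75,0,0,-0.001,0,0.63,0,0,-0.001,0,0.55,0,0,-0.001,0,0.35,0,0,-0.001,0,0.35,0,0,-0.001,0,0.35,0,0,0.02,0,0.2,0,0,0.05,0]'; python3 -m pendant '[0,0,0,0.03,0,0,0,0,0.07,0,0,0,0,0.07,0]';python3 w.py w15
```

```text
time: 23.1
tool_pos: [0.4519, 0.1059, 0.0732]
orientation: [0.998, 0.057, -0.002, 0.001]
wrist_force: [0.0, 0.4, 0.0]
opening: 0.717
time: 23.4
tool_pos: [0.4549, 0.1069, 0.1471]
orientation: [0.998, 0.056, 0.003, -0.001]
wrist_force: [0.5, 0.9, -0.2]
opening: 0.984
t 23.4 [0.4549 0.1069 0.1471] F [ 0.4814  0.8706 -0.1673] op 0.9835201429757195 jaw 6.422448981110136
red 9318.5 [511.  70.] [0.5926 0.2182] bb (447, 0, 113, 138)
blue 2294.5 [255. 385.] [ 0.4546 -0.0604] bb (219, 364, 73, 51)
yellow 9636.5 [272. 225.] [0.453  0.0946] bb (233, 159, 78, 135)
green 354.0 [466. 305.] [0.6213 0.0398] bb (453, 294, 25, 28)
```

View pics/w15.png

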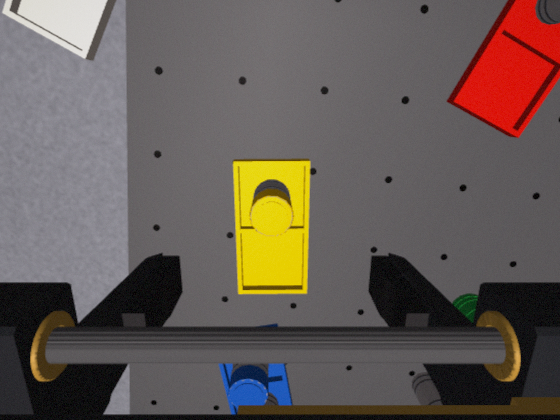

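Yellow stands in its bay, cap at (271,213). Now the last red.

```bash
python3 -m pendant '[0,0.025,-0.025,0,-0.08,0,0.05,-0.05,0,-0.16,0,0.08,-0.08,0,-0.25,0,0.11,-0.11,0,-0.35,0,0.14,-0.14,0,-0.42,0,0.1755,-0.179,0,-0.457,0,0.1755,-0.179,0,-0.457,0,0.1755,-0.179,0,-0.457]';python3 w.py w16
```

```text
time: 24.25
tool_pos: [0.6278, -0.0746, 0.1414]
orientation: [0.985, -0.172, -0.001, 0.001]
wrist_force: [-0.2, 0.6, 0.2]
opening: 1.002
t 24.25 [ 0.6278 -0.0746  0.1414] F [-0.2246  0.6222  0.1968] op 1.0017899758037423 jaw -19.858500241293747
red 1362.5 [278. 214.] [ 0.6279 -0.0748] bb (258, 191, 40, 46)
blue 6958.5 [ 77. 254.] [ 0.4697 -0.0576] bb (22, 199, 117, 118)
yellow 6201.0 [ 26. 115.] [0.4935 0.0445] bb (0, 22, 78, 156)
green 2251.0 [262.  74.] [0.6491 0.0155] bb (235, 46, 53, 57)
```

View pics/w16.png

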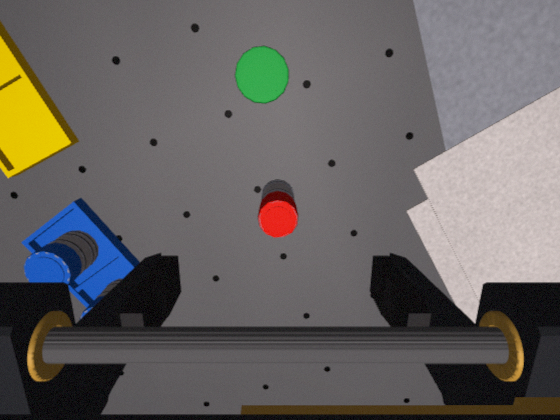

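The red barrel is centred at (278,213), and the green one is clear of both fingers.

```bash
python3 -m pendant '[0,0,0,-0.03,0,0,0,0,-0.06,0,0,0,0,-0.09,0,0,0,0,-0.11,0,0,0,0,-0.124,0,0,0,0,-0.124,0]'; python3 -m pendant '[0.5,0,0,0,0,0.8,0,0,0,0,0.8,0,0,0,0,0.8,0,0,0,0,0.8,0,0,0,0,0.8,0,0,0,0,0.8,0,0,0,0,0.8,0,0,0,0]' 20;python3 -m pendant '[0.8,0,0,0,0]';python3 w.py w17
```

```text
time: 24.9
tool_pos: [0.6262, -0.0714, 0.0176]
orientation: [0.985, -0.17, -0.002, -0.0]
wrist_force: [-0.7, 0.1, 0.4]
opening: 0.996
time: 25.7
tool_pos: [0.6285, -0.073, 0.0195]
orientation: [0.985, -0.171, -0.0, -0.0]
wrist_force: [-0.0, -0.6, 0.1]
opening: 0.296
time: 25.8
tool_pos: [0.6285, -0.073, 0.0195]
orientation: [0.985, -0.171, -0.0, -0.0]
wrist_force: [-0.2, 0.1, 0.2]
opening: 0.287
t 25.8 [ 0.6285 -0.073   0.0195] F [-0.2079  0.0787  0.2354] op 0.28733234065680613 jaw -19.710148254478938
red 277.0 [274. 367.] [ 0.6194 -0.0936] bb (249, 364, 53, 9)
red 3195.5 [275. 303.] [ 0.6291 -0.0671] bb (238, 273, 75, 55)
blue 1456.5 [ 30. 377.] [ 0.5107 -0.0754] bb (0, 364, 66, 41)
blue 218.5 [  7. 319.] [ 0.5175 -0.0459] bb (0, 305, 22, 22)
green 9667.0 [247.  54.] [0.6491 0.0158] bb (193, 0, 109, 112)
```

View pics/w17.png

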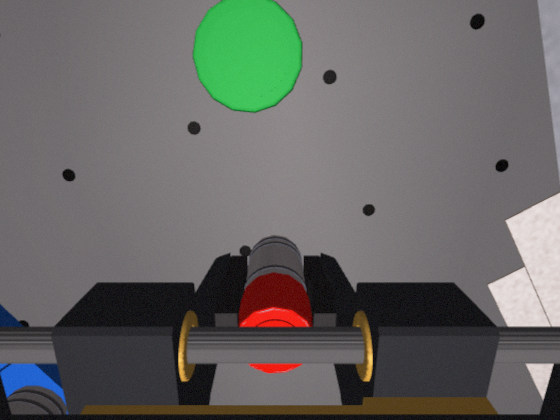

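Gripped at 26 mm. Carrying it high over the green one to the red tray's near bay.

```bash
python3 -m pendant '[0.8,0,0,0.02,0,0.8,0,0,0.05,0,0.8,0,0,0.09,0,0.8,0,0,0.13,0,0.8,0,0.02,0.13,0,0.8,-0.001,0.05,0.13,0,0.8,-0.002,0.085,0.13,0,0.8,-0.003,0.12,0.13,0]';  python3 -m pendant '[0.8,-0.001,0.035,0,0,0.8,-0.0015,0.07,0,0,0.8,-0.002,0.105,0,0,0.8,-0.003,0.14,0,0,0.8,-0.0035,0.1705,0,0,0.8,-0.0035,0.1705,-0.03,0,0.8,-0.0035,0.1705,-0.065,0,0.8,-0.0035,0.1705,-0.075,0]';python3 -m pendant '[0.8,0,0,0,0,0.8,0,0,0,0]';python3 w.py w18
```

```text
time: 26.65
tool_pos: [0.6249, 0.0478, 0.1494]
orientation: [0.985, -0.172, -0.0, 0.0]
wrist_force: [0.1, -0.6, -1.9]
opening: 0.286
time: 27.45
tool_pos: [0.6191, 0.2162, 0.0708]
orientation: [0.985, -0.171, -0.003, 0.002]
wrist_force: [0.0, -0.6, -1.6]
opening: 0.288
time: 27.65
tool_pos: [0.6226, 0.2178, 0.0755]
orientation: [0.985, -0.171, 0.0, -0.001]
wrist_force: [0.1, 1.0, -0.8]
opening: 0.286
t 27.65 [0.6226 0.2178 0.0755] F [ 0.1122  1.0316 -0.7577] op 0.2864255113603634 jaw -19.737043685291603
red 283.0 [274. 367.] [0.5968 0.151 ] bb (249, 364, 53, 9)
red 3185.0 [275. 303.] [0.6113 0.1908] bb (238, 273, 75, 55)
red 17192.0 [276. 162.] [0.6379 0.263 ] bb (222, 79, 110, 186)
```

View pics/w18.png

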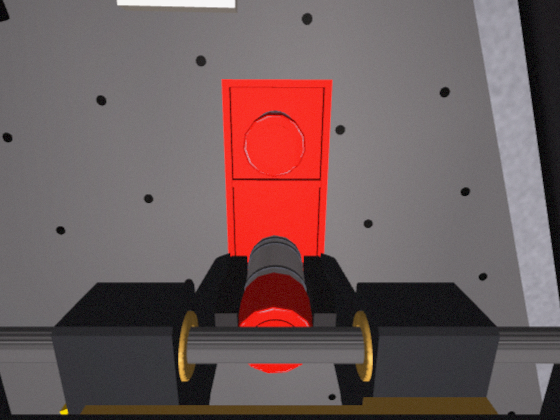

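The first red barrel, at (274,143), is inside its bay. The held one lines up with the near bay, whose divider is at row 180. Lowering.

```bash
python3 - <<'E'
from h import *
T=wristT(get_state());print(ray('wrist',(276,181),.012,T)[:2]-.029*np.array([.3376,.9413]))
E
python3 -m pendant '[0.8,0,0,-0.015,0,0.8,0,0,-0.03,0,0.8,0,0,-0.04,0,0.8,0,0,-0.045,0,0.8,0,0,-0.048,0,0.8,0,0,-0.05,0,0.8,0,0,-0.05,0,0.8,0,0,-0.05,0]'
```

```text
[0.62223052 0.21814912]
time: 28.5
tool_pos: [0.6221, 0.2177, 0.0249]
orientation: [0.985, -0.171, 0.0, -0.0]
wrist_force: [0.8, 0.2, -1.2]
opening: 0.285
```

```bash
python3 -m pendant '[0.8,0,0,-0.001,0,0.8,0,0,-0.001,0,0.68,0,0,-0.001,0,0.6,0,0,-0.001,0,0.4,0,0,-0.001,0,0.4,0,0,-0.001,0,0.4,0,0,0.02,0,0.2,0,0,0.05,0]'; python3 -m pendant '[0,0,0,0.03,0,0,0,0,0.07,0,0,0,0,0.1,0,0,0,0,0.12,0,0,0,0,0.12,0]';python3 w.py w19
```

```text
time: 29.3
tool_pos: [0.6205, 0.2168, 0.0734]
orientation: [0.985, -0.171, -0.002, 0.001]
wrist_force: [1.1, -0.4, 0.7]
opening: 0.668
time: 29.8
tool_pos: [0.6236, 0.2186, 0.1979]
orientation: [0.985, -0.171, 0.002, -0.002]
wrist_force: [-0.3, -0.0, -1.0]
opening: 0.999
t 29.8 [0.6236 0.2186 0.1979] F [-0.3292 -0.0296 -1.0271] op 0.9992194040327131 jaw -19.730129269583536
red 8161.0 [274. 152.] [0.6342 0.2529] bb (240, 90, 69, 128)
yellow 1647.0 [188. 375.] [0.4728 0.0659] bb (135, 363, 93, 35)
yellow 397.5 [182. 315.] [0.4957 0.1339] bb (169, 298, 29, 30)
green 363.5 [366. 370.] [0.6468 0.0027] bb (350, 364, 33, 15)
```

View pics/w19.png

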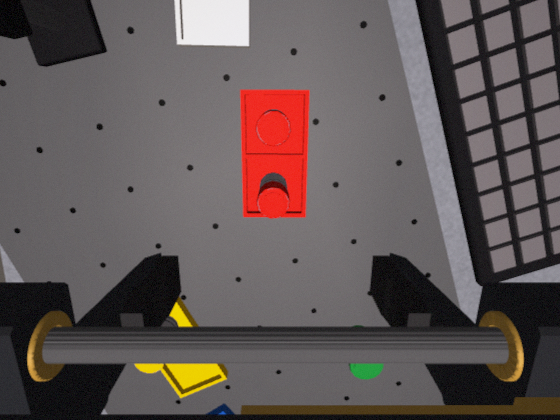

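Both reds are standing, at (273,127) and (273,200). I'll do a final overall check from the fixed cameras.

```bash
python3 - <<'E'
from h import *
a=snapshot('scene');cv2.imwrite('pics/sceneF.png',cv2.resize(a[120:320,60:500],None,fx=1.8,fy=1.8,interpolation=cv2.INTER_CUBIC)[:,:,::-1])
a=snapshot('top');cv2.imwrite('pics/topF.png',cv2.resize(a[90:310,70:480],None,fx=1.9,fy=1.9,interpolation=cv2.INTER_CUBIC)[:,:,::-1])
E
```

```text
(no output)
```

View pics/sceneF.png

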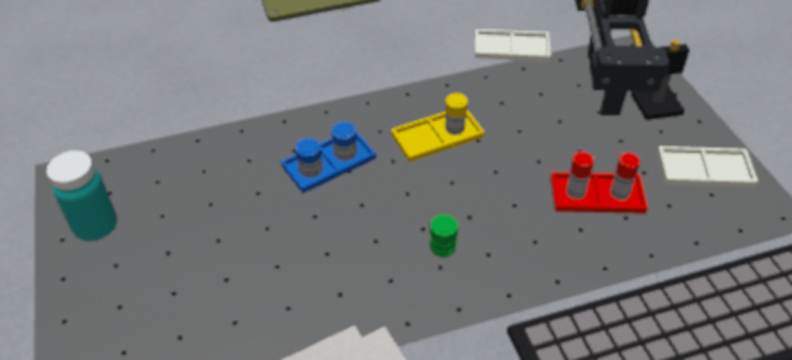

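View pics/topF.png

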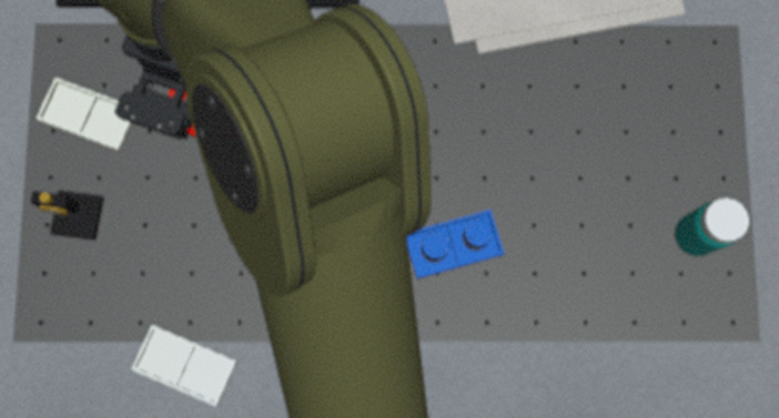

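The scene view shows all five barrels upright, each in a bay of its own colour: blue at (308,157) and (344,140), yellow at (456,112), red at (580,175) and (627,176). The top view shows the post and bottle unmoved, and the gripper is clear of everything. Handing in.

```bash
python3 -c "
from cell import *
print(close_job())"
```

```text
the job is handed in; nothing more can be done
None
```

All five barrels are in trays of their cap's colour, standing upright with caps up. The two reds and two blues are each in separate bays, and the yellow is in the +y bay of its tray.

- **Final checks:** The last wrist and scene pictures showed every barrel upright inside its bay. The post mount, wash bottle, green look-alike and white trays had not moved. In the last top view the arm hid the red and yellow trays, so that view confirmed only the blue pair, the post, the bottle and the white trays.
- **Forces and time:** Force readings after each move stayed within about 2 N per axis. The job took about 30 s of the 120 s allowed, and the gripper was clear of everything when I handed in.
- **Disagreements:** The top-camera and wrist estimates differed by up to about 4 mm in tray position and about 3 mm in barrel position. For the trays I mostly went with the wrist view, or a value between the two.

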